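Set the telescopic rack leg to its mark and hold the cam lever shut

TASK

Take the upright handle of the sliding cam lever and pull the spring-loaded rack leg out of its sleeve until the blade on its collar lines up with the brass pointer on the rail. Then, keeping the leg at that mark, slide the cam lever fully home into the collar with the same handle. Finish while still gripping the handle, with the leg at the mark and the lever shut (do not let go: I will tighten the screw), and leave the bottle, the jar and the carton alone.

Things in the scene. Friction and masses are not known exactly. Their poses are not given: they have to be found in the camera images.
- stand: Fixed steel cradle, base plate 150 x 400 x 12 mm, with a square sleeve (34 mm wide, y -190 to -40 mm, top at z 56 mm) and, 55 mm to its +x side, a parallel scale rail (y -40 to +190 mm, top at z 32 mm). Origin on the table, under the centre of the leg's collar when the leg is fully in. +y is the way the leg pulls out; +x is the way the cam lever slides to close.
- mark: Fixed brass pointer saddle on the scale rail, the length mark: a foot 22 mm (x) by 16 mm (y) with an upright 4 mm thick blade, top at z = 52 mm. Origin at table height below the blade, axes parallel to the stand's; its y = 0 plane is the mark.
- index (a point): Outer end of the thin steel blade (4 mm along y) on the +x side of the leg's collar, 44 mm from the leg's centre line, 48 mm above the table. Moves with the leg; the leg is at the mark when this point and mark have the same y in the stand's frame. The collar is 64 mm (x) by 40 mm (y), top at 58 mm, with a screw head to 62 mm on its +x half.
- handle: Round black upright post, 18 mm in diameter, 55 mm high, the handle of the cam lever, which rides across the leg's collar. Origin at the centre of the post's foot, 51 mm above the table (top at 106 mm); z up. It stands 80 mm to the -x side of the leg's centre line with the lever open, 45 mm when closed, always at the same y as the index blade.
- leg (a joint): How far the leg is pulled out, m: 0 fully in (start), 0.13 at its end stop. A return spring in the sleeve pulls it in with 4 N at 0, rising to 7.3 N at 0.13, plus about 1 N of friction; it springs back when let go, with the lever open or closed, because the pinch screw is still loose.
- lever (a joint): How far the cam lever has slid towards closed along the stand's +x, m: 0 fully open, 0.035 fully closed against a stop. Stays where it is left; about 2.5 N of friction.
- sauce: Brown sauce bottle, 64 mm in diameter, 220 mm high, a bystander; origin at its underside.
- jar: Glass jar with steel lid, 70 mm in diameter, 90 mm high, a bystander; origin at its underside.
- carton: Small cardboard carton 100 x 70 x 80 mm, a bystander; origin at its underside.

How it is judged:
By the outcome, as a careful person would: the job done as asked, in the order asked, and still so for the second after the job is handed in, while the arm keeps its last pose, push and grip.
It also fails if it takes over 40 s, if anything falls off the work surface, if the arm or the gripper's body presses on something with over 40 N, if the wrist force passes 120 N, or if a joint passes its speed limit or range.

ROBOT

A 6-joint arm with a two-finger parallel gripper is mounted at the origin on the work surface. World frame = base frame: x ahead of the robot, y to its left, z up, the work surface at z = 0. Lengths are in m, angles in rad, forces in N, time in s.
With the tool pointing down it reaches from about 0.325 to 0.75 m from the base axis. Payload 7.6 kg.
Tool frame: the origin (TCP) lies at the very end of the fingers, on their centre line; the grasp point (between the pads) lies 19 mm behind it; x points along the fingers, y is the direction in which the jaws open and shut, and the axes are right-handed (so a half turn about x gives the same grasp; the last joint's range is limited). The gripper opens to 85 mm and grips with 20 to 120 N. Pads are 22 mm wide; open, the fingers measure 114 mm over their backs; the gripper's body (76 mm by 85 mm) begins 54 mm behind the grasp point. The pads swing forward as they close: fully open they stand 13 mm farther back than shut.
Start: joints at [1.073, 0.052, 1.401, -0, 1.689, -0.07], TCP at [0.218, 0.478, 0.231] pointing down, gripper open.
Joint ranges: [-2.9, 2.9], [-0.91, 2.17], [0.12, 2.37], [-1.06, 4.2], [0.26, 2.73], [-2.93, 2.93]. Speed limits (rad/s): [2.57, 2.57, 3.01, 3.14, 3.14, 3.14].

INTERFACE

Orientations are given as a 3x3 rotation matrix whose columns are the frame's x, y, z axes.
In Python, from bench import manip gives the robot as it stands.
- The arm moves only by the shell command python3 -m handwheel 'ROWS' [FORCE]. ROWS is JSON, one flat list of numbers, 5 for each row, row after row: the shift along the tool's x, y, z in m, then the turn about the tool's x in degrees, then the opening, from 0 (shut) to 1 (fully open). In form: [dx, dy, dz, turn, jaw, dx, dy, dz, turn, jaw, ...]. A call has 1 to 12 rows; each row shifts and turns the commanded pose from where the row before left it, along the tool's axes as they then stand; what a row does not reach is not made up. A row lasts 1/8 s, in which the tool goes at most 62.5 mm and 10.7 degrees, less where a joint would pass 70% of its speed; a pose out of reach is approached as far as the arm can. A call is refused whole if a number of a shift passes 0.0625 or a number of a turn 10.7, either way. A call with a gripper value outside its range is refused whole. The fingers move at their own pace and stop on an object; FORCE is the grip in N (left out, the last holds). Time passes only in rows, so rows that do not move let the fingers close. It gives the time, the measured TCP pose, the force and the opening at its end, in the units of the state.
- manip.sense(): the state, without advancing time (a new reading comes with each control period).
- manip.get_image(name): name is "scene" or "side" or "wrist"; returns a dict with "image" (480x640x3 uint8, red, green, blue), "intrinsics" (3x3 intrinsics, pixels), "origin" and "attitude" of the camera in the world. Camera axes: x right, y up, looking along -z (the intrinsics and any distortion apply to the point x, -y, -z); pixel columns grow to the right and rows downward; lengths in m; the calibration is good to about 2 mm. The wrist camera is an equidistant fisheye: a pixel r from the principal point sees the ray r / f radians off the axis. A picture is of the moment at which its call begins. There is no depth.
- manip.sign_off(): hands the job in, once; it reports no verdict.
The state is a dict: "t": time; "qpos": joint angles; "dq": joint speeds; "tau": joint torques, N m; "ee_pos": TCP position; "eef_rot": TCP orientation; "ft_force": force on the tool from outside, world axes, zero at the start; "wrist_torque": the same for the moment, N m; "grip_width": finger opening in m.
Only numpy, scipy, OpenCV 4.12 (cv2) and the standard library are available. Lean on these libraries where they do the work, as an engineer would, in place of code of your own. Each camera call takes 0.05 s, during which the arm holds its last target.

## Working session

There is one attempt and no reset: what is moved stays moved. The work goes in short steps, Python scripts to look and compute and a shell command to move; the robot and the scene stay as the last step left them, time stands still between calls to the robot, and variables do not carry over. Pictures are saved under pics/ and viewed, and the job is handed in when it is done.

```bash
mkdir -p pics; ls; cat > h.py <<'E'
import numpy as np, cv2
from bench import manip
def snap(n,tag):
    d=manip.get_image(n); cv2.imwrite(f'pics/{tag}.png',cv2.cvtColor(np.asarray(d['image']),cv2.COLOR_RGB2BGR)); np.savez(f'pics/{tag}.npz',**{k:np.asarray(v) for k,v in d.items()}); return d
def ray(d,u,v,fish=False):
    K=np.asarray(d['intrinsics']);R=np.asarray(d['attitude']);o=np.asarray(d['origin'])
    x=(u-K[0,2])/K[0,0];y=(v-K[1,2])/K[1,1]
    if fish:
        r=np.hypot(x,y); s=np.sin(r)/r if r>1e-9 else 1; c=np.array([x*s,-y*s,-np.cos(r)])
    else: c=np.array([x,-y,-1.])
    return o,R@c/np.linalg.norm(c)
def onz(d,u,v,z,fish=False):
    o,r=ray(d,u,v,fish); return o+r*(z-o[2])/r[2]
def proj(d,p,fish=False):
    K=np.asarray(d['intrinsics']);R=np.asarray(d['attitude']);o=np.asarray(d['origin'])
    c=R.T@(np.asarray(p)-o); c=np.array([c[0],-c[1],-c[2]])
    if fish:
        t=np.arctan2(np.hypot(c[0],c[1]),c[2]);n=np.hypot(c[0],c[1]);x,y=c[0]/n*t,c[1]/n*t
    else: x,y=c[0]/c[2],c[1]/c[2]
    return K[0,0]*x+K[0,2],K[1,1]*y+K[1,2]
def tri(r1,r2):
    (a,u),(b,v)=r1,r2
    s=np.linalg.lstsq(np.c_[u,-v],b-a,rcond=None)[0]; p,q=a+s[0]*u,b+s[1]*v
    return (p+q)/2,np.linalg.norm(p-q)
def load(tag): return dict(np.load(f'pics/{tag}.npz'))
E
python3 - <<'E'
from h import *
for n in ('scene','side','wrist'):
    d=snap(n,n+'0'); print(n,d['intrinsics'],d['origin'],d['attitude'])
s=manip.sense(); print(s)
E
```

```text
pics
scene [[435.31469417   0.         323.84802395]
 [  0.         435.31469417 237.8130309 ]
 [  0.           0.           1.        ]] [ 0.94819615 -0.56267031  0.68479846] [[ 0.88490575 -0.31736231  0.34091493]
 [ 0.46576814  0.60080289 -0.6496891 ]
 [ 0.00136416  0.73370093  0.67947118]]
side [[515.99897646   0.         314.80065324]
 [  0.         515.99897646 235.7188972 ]
 [  0.           0.           1.        ]] [0.51777595 0.66333107 0.69612951] [[-0.99006016  0.09270849 -0.10576392]
 [-0.14059479 -0.67237601  0.7267349 ]
 [-0.00373862  0.73438113  0.67872703]]
wrist [[371.64829954   0.         314.4990835 ]
 [  0.         371.64829954 240.35980048]
 [  0.           0.           1.        ]] [0.15017294 0.50797128 0.37486021] [[ 4.14585060e-01 -8.70293548e-01 -2.65910452e-01]
 [ 9.10010565e-01  3.96489684e-01  1.21147442e-01]
 [-3.08529405e-06 -2.92207240e-01  9.56355022e-01]]
{'t': 0.15, 'qpos': array([ 1.07268078e+00,  5.26810130e-02,  1.40144382e+00, -1.64031829e-05,
        1.68863497e+00, -7.02964819e-02]), 'dq': array([ 0.00070059, -0.00132048, -0.00336505, -0.00103514,  0.00081006,
        0.00010759]), 'tau': array([-4.52860368e-04, -3.81953394e+01, -3.60422909e+01, -1.98387370e-04,
        4.66472513e-03,  9.75986865e-06]), 'ee_pos': array([0.21769115, 0.47749604, 0.23069578]), 'eef_rot': array([[-5.43320380e-04,  4.14888843e-01,  9.09871943e-01],
       [-1.03310586e-03,  9.09871359e-01, -4.14889194e-01],
       [-9.99999319e-01, -1.16541179e-03, -6.57275578e-05]]), 'ft_force': array([-0.58162163,  0.43230264,  0.48374648]), 'wrist_torque': array([ 0.04498204, -0.00347181,  0.01778511]), 'grip_width': 0.08505613534797721}
```

View pics/scene0.png

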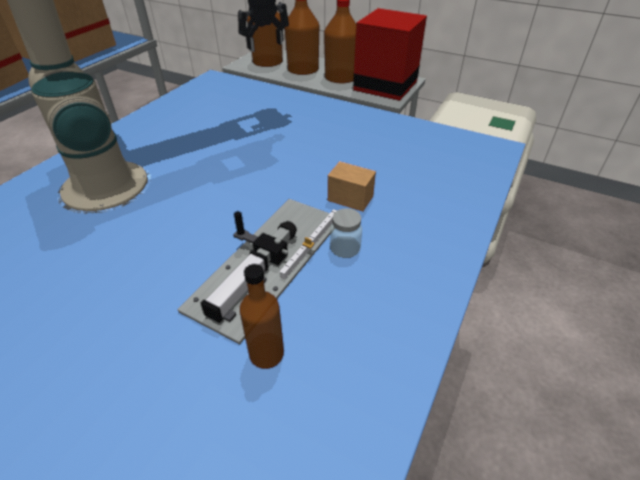

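View pics/side0.png

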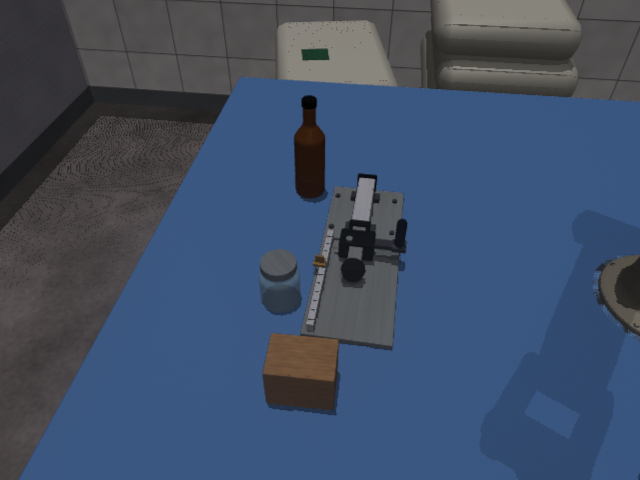

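View pics/wrist0.png

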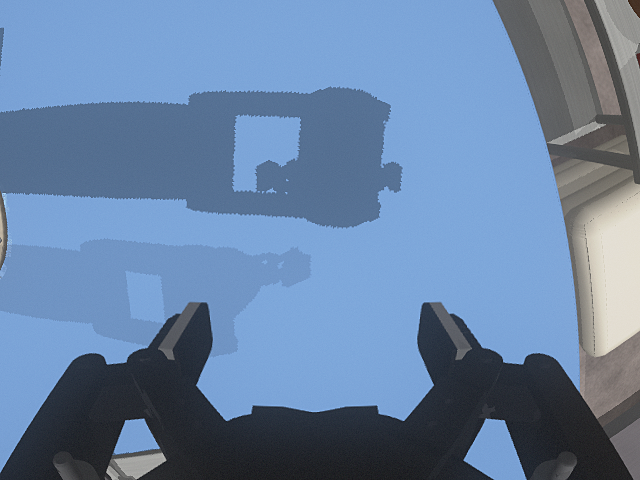

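The scene view shows the stand at about (265,265), its handle at (239,222) and the pointer at (309,241). In the side view the handle is at (401,233) and the pointer at (320,261). The wrist view shows only table. I'll zoom in.

```bash
python3 - <<'E'
import cv2
a=cv2.imread('pics/scene0.png')[185:345,170:370]; cv2.imwrite('pics/sc.png',cv2.resize(a,None,fx=4,fy=3.75*4/3.75*0.9375,interpolation=cv2.INTER_CUBIC))
b=cv2.imread('pics/side0.png')[165:355,265:455]; b=cv2.convertScaleAbs(b,alpha=1.8); cv2.imwrite('pics/si.png',cv2.resize(b,None,fx=3,fy=3,interpolation=cv2.INTER_CUBIC))
E
```

```text
(no output)
```

View pics/sc.png

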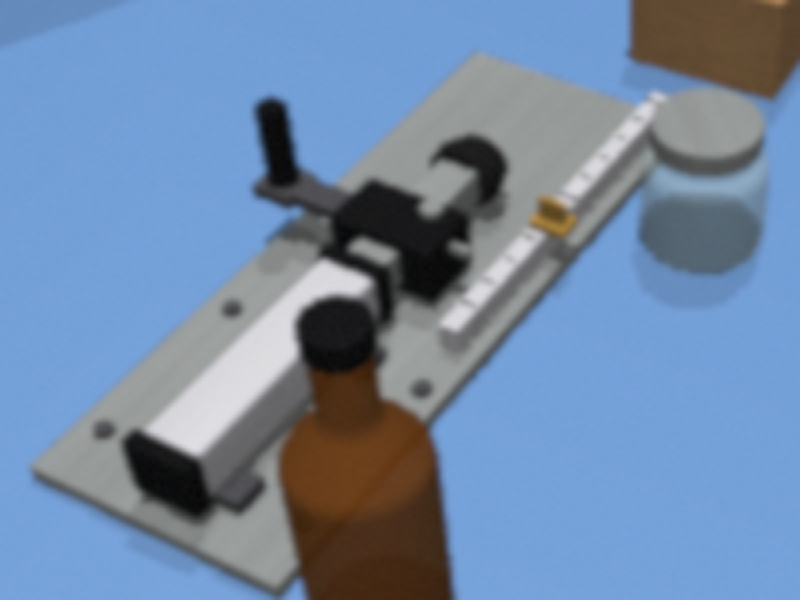

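View pics/si.png

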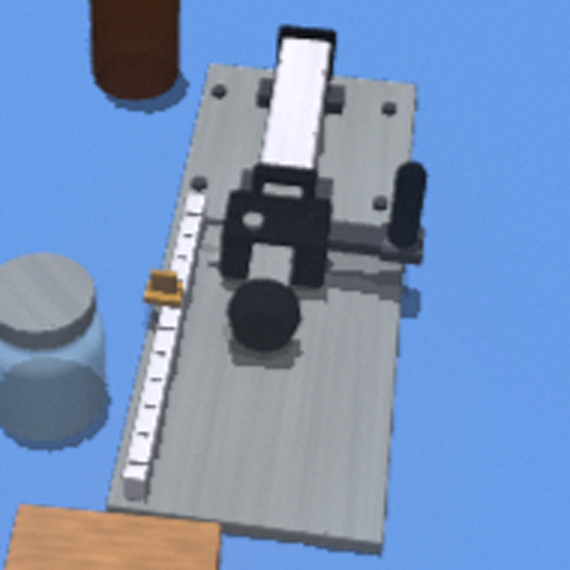

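Zoomed: the plate corners, the handle, and the brass blade at crop (553,208) in scene and (165,280) in side, are all clear. Next I'll triangulate them and fit the stand's frame.

```bash
cat >> h.py <<'E'
S=lambda u,v:(170+(u+.5)/4-.5,185+(v+.5)/3.75-.5)
D=lambda u,v:(265+(u+.5)/3-.5,165+(v+.5)/3-.5)
E
python3 - <<'E'
from h import *
sc,si=load('scene0'),load('side0')
print('side corners');C=[onz(si,*D(*p),.012) for p in [(208,65),(415,83),(382,550),(108,510)]]
for c in C: print(c.round(4))
print([np.linalg.norm(C[i]-C[(i+1)%4]).round(4) for i in range(4)])
E_=[onz(sc,*S(*p),.012) for p in [(277,592),(33,468),(478,52)]]
print('scene',*[c.round(4) for c in E_])
for n,a,b in [('handle top',(270,104),(412,166)),('handle foot',(282,180),(403,241)),('brass blade top',(553,203),(165,273)),('knob',(470,168),(264,315))]:
    p,e=tri(ray(sc,*S(*a)),ray(si,*D(*b))); print(n,p.round(4),e.round(4))
# stand frame from mean corners: model (-x?) 
# side order: (+x,-y),(-x,-y),(-x,+y),(+x,+y)
P=np.array(C+E_)[:,:2]
hx,ym,yp=.075,None,None
ex=(C[0]-C[1])/2+(C[3]-C[2])/2; ey=(C[3]-C[0]+C[2]-C[1]); print('yaw ey',np.degrees(np.arctan2(ey[1],ey[0])),'ex',np.degrees(np.arctan2(ex[1],ex[0])))
d=E_[2]-E_[1];print('scene ey',np.degrees(np.arctan2(d[1],d[0])))
E
```

```text
side corners
[ 0.6052 -0.2318  0.012 ]
[ 0.4561 -0.2309  0.012 ]
[0.4668 0.1729 0.012 ]
[0.6139 0.1675 0.012 ]
[np.float64(0.1491), np.float64(0.404), np.float64(0.1472), np.float64(0.3994)]
scene [ 0.6045 -0.2371  0.012 ] [ 0.4562 -0.231   0.012 ] [0.4653 0.1688 0.012 ]
handle top [ 0.4645 -0.027   0.1085] 0.0018
handle foot [ 0.4628 -0.026   0.0499] 0.003
brass blade top [0.6022 0.0238 0.0521] 0.0004
knob [0.5413 0.0389 0.0412] 0.0018
yaw ey 88.62187196725777 ex -1.2411695704716013
scene ey 88.69497455063838
```

The post is at about (0.464, -0.0265), the stand's yaw is about -1.35° and the pull needed is about 54 mm. I'll turn the jaws onto the stand's y axis and move above the post.

```bash
python3 -m handwheel '[0,0,0,-10.7,1, 0,0,0,-10.7,1, 0,-0.049,0.025,-1.7,1, 0,-0.05,0.026,0,1, 0,-0.05,0.026,0,1, 0,-0.05,0.026,0,1, 0,-0.05,0.026,0,1, 0,-0.05,0.026,0,1, 0,-0.05,0.026,0,1, 0,-0.05,0.026,0,1, 0,-0.05,0.026,0,1, 0,-0.05,0.026,0,1]' 60
python3 -m handwheel '[0,-0.048,0,0,1, 0,0,0,0,1]'
python3 - <<'E'
from h import *
d=snap('wrist','w1'); s=manip.sense(); print(s['t'],s['ee_pos'],s['eef_rot'],s['ft_force'],s['qpos'])
print(proj(d,[.4637,-.0265,.106],True))
E
```

```text
t: 1.65
ee_pos: [0.4634, -0.03, 0.2312]
eef_rot: [[0.0, 0.025, 1.0], [0.0, 1.0, -0.025], [-1.0, 0.0, 0.0]]
ft_force: [0.5, -0.1, 0.8]
grip_width: 0.0854
t: 1.9
ee_pos: [0.4615, -0.0788, 0.2307]
eef_rot: [[-0.001, 0.029, 1.0], [-0.0, 1.0, -0.029], [-1.0, -0.0, -0.001]]
ft_force: [0.5, 0.7, 0.1]
grip_width: 0.0853
1.95 [ 0.46153704 -0.0771826   0.23083631] [[-9.09617642e-04  2.74032657e-02  9.99624046e-01]
 [ 5.36610744e-04  9.99624329e-01 -2.74027851e-02]
 [-9.99999442e-01  5.11482947e-04 -9.23980812e-04]] [-0.71311181 -0.49804083  0.76705711] [-2.44813752e-01 -1.09664248e-01  1.56028452e+00  3.02358804e-04
  1.69198494e+00 -1.78816721e+00]
(np.float64(383.600685232059), np.float64(231.31271935103183))
```

View pics/w1.png

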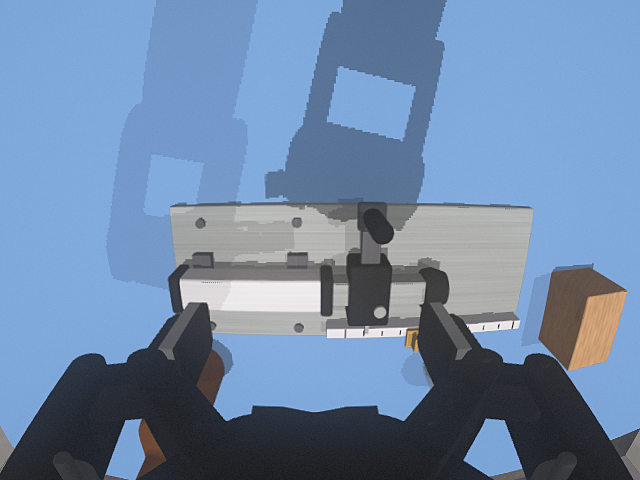

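The wrist view shows the post top at about (381,232), against a predicted (384,231), so the estimate holds within 2 mm. My last 48 mm row was one too many, so I'll go back, then descend to TCP z ≈ 0.07.

```bash
python3 -m handwheel '[0,0.051,0.002,0,1, 0.04,0,0,0,1, 0.04,0,0,0,1, 0.03,0,0,0,1, 0,0,0,0,1]' 60
python3 - <<'E'
from h import *
d=snap('wrist','w2'); e=snap('scene','s2');s=manip.sense(); print(s['t'],s['ee_pos'],s['ft_force'])
a=cv2.imread('pics/s2.png')[160:320,170:370]; cv2.imwrite('pics/s2c.png',cv2.resize(a,None,fx=3,fy=3,interpolation=cv2.INTER_CUBIC))
E
```

```text
t: 2.58
ee_pos: [0.4635, -0.0239, 0.1192]
eef_rot: [[-0.005, 0.023, 1.0], [0.001, 1.0, -0.023], [-1.0, 0.001, -0.005]]
ft_force: [0.6, 0.3, 0.8]
grip_width: 0.0851
2.675 [ 0.46546611 -0.02454271  0.12252789] [0.37976786 0.03210448 1.5430502 ]
```

View pics/w2.png

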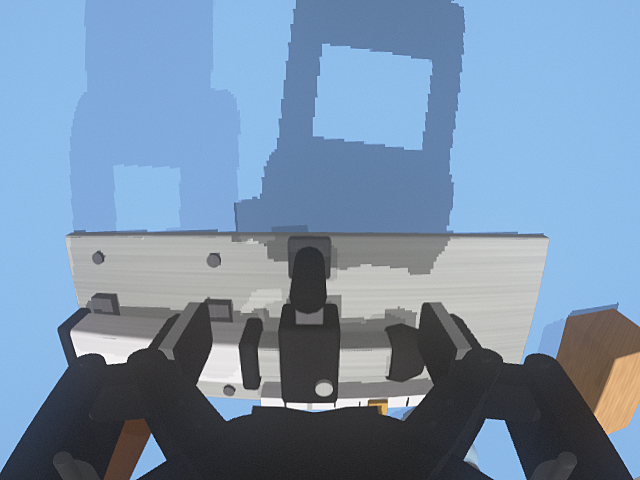

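View pics/s2c.png

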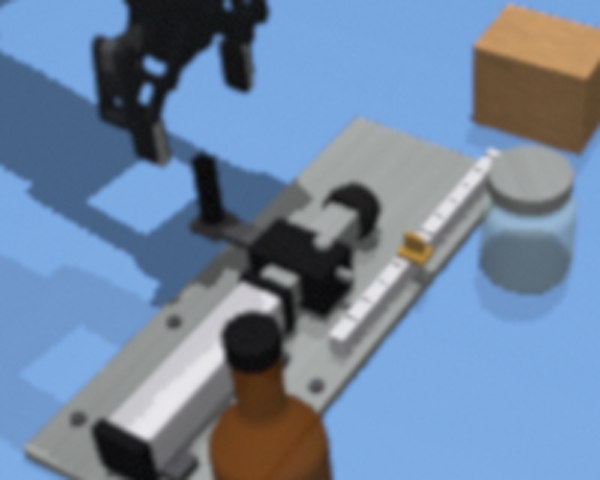

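The post top sits at (309,290) in the wrist view, about 2 mm off the jaw centre at x≈314. I'll correct y by -2 mm, descend 51 mm and close slowly.

```bash
python3 - <<'E'
from h import *
d=load('w2'); print(onz(d,309,288,.106,True), onz(d,309,248,.106,True))
E
python3 -m handwheel '[0.02,-0.002,0,0,1, 0.02,0,0,0,1, 0.011,0,0,0,1, 0,0,0,0,1]' 60
python3 - <<'E'
from h import *
d=snap('wrist','w3'); e=snap('side','d3');s=manip.sense(); print(s['t'],s['ee_pos'],s['ft_force'])
a=cv2.convertScaleAbs(cv2.imread('pics/d3.png')[140:340,280:480],alpha=1.8); cv2.imwrite('pics/d3c.png',cv2.resize(a,None,fx=3,fy=3,interpolation=cv2.INTER_CUBIC))
E
```

```text
[ 0.46039243 -0.02665885  0.106     ] [ 0.44087699 -0.02612043  0.106     ]
t: 3.18
ee_pos: [0.4652, -0.0271, 0.0708]
eef_rot: [[0.0, 0.024, 1.0], [0.0, 1.0, -0.024], [-1.0, 0.0, 0.0]]
ft_force: [0.2, -0.2, -0.1]
grip_width: 0.0853
3.275 [ 0.46570606 -0.02724795  0.07151863] [ 0.97744349 -0.80944682  1.38797956]
```

View pics/w3.png

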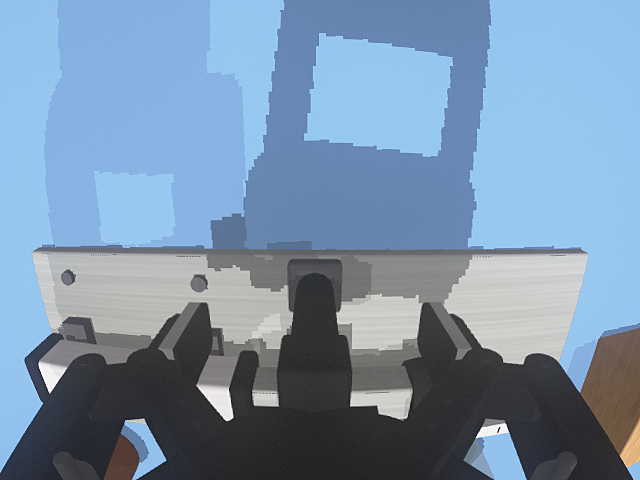

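View pics/d3c.png

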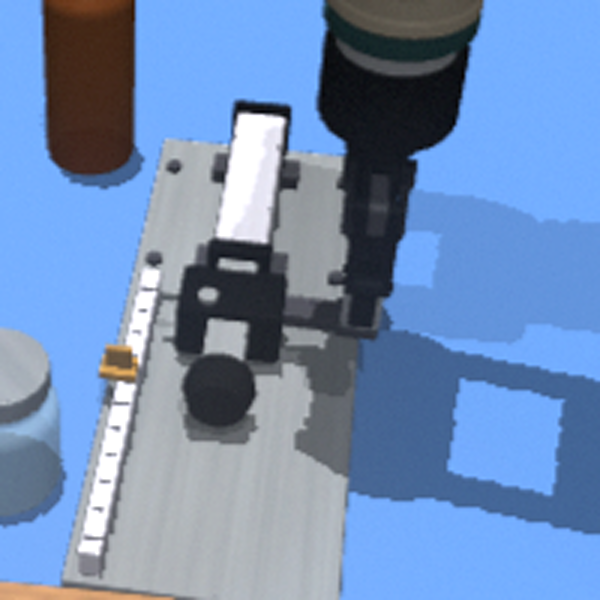

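In the wrist view the post (x≈316) is centred between the jaws. The side view shows the near finger in line with the post foot at crop (362,318). Now I'll close the jaws.

```bash
python3 -m handwheel '[0,0,0,0,0.5, 0,0,0,0,0.3, 0,0,0,0,0.15, 0,0,0,0,0, 0,0,0,0,0, 0,0,0,0,0, 0,0,0,0,0]' 80
python3 - <<'E'
from h import *
snap('wrist','w4'); s=manip.sense(); print(s['t'],s['ee_pos'],s['ft_force'],s['grip_width'])
E
```

```text
t: 4.15
ee_pos: [0.4651, -0.0272, 0.0705]
eef_rot: [[0.0, 0.025, 1.0], [0.0, 1.0, -0.025], [-1.0, 0.0, 0.0]]
ft_force: [-2.9, 1.3, 5.3]
grip_width: 0.0162
4.2 [ 0.46504393 -0.02720942  0.0705586 ] [-2.6178745   0.76716935  4.22481713] 0.016224624052891243
```

View pics/w4.png

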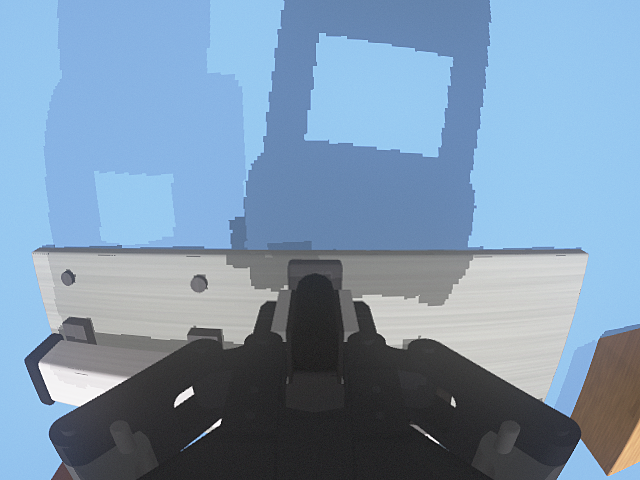

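The post is gripped at a 16 mm opening. I'll pull along the stand's +y by 48 mm first, then measure against the pointer.

```bash
python3 -m handwheel '[0,0.004,0,0,0, 0,0.008,0,0,0, 0,0.008,0,0,0, 0,0.008,0,0,0, 0,0.008,0,0,0, 0,0.008,0,0,0, 0,0.004,0,0,0, 0,0,0,0,0, 0,0,0,0,0]'
python3 - <<'E'
from h import *
snap('scene','s5'); snap('side','d5'); s=manip.sense(); print(s['t'],s['ee_pos'],s['ft_force'],s['grip_width'])
a=cv2.imread('pics/s5.png')[205:285,240:340]; cv2.imwrite('pics/s5c.png',cv2.resize(a,None,fx=7,fy=7,interpolation=cv2.INTER_CUBIC))
a=cv2.convertScaleAbs(cv2.imread('pics/d5.png')[220:300,305:405],alpha=1.8); cv2.imwrite('pics/d5c.png',cv2.resize(a,None,fx=7,fy=7,interpolation=cv2.INTER_CUBIC))
E
```

```text
t: 5.32
ee_pos: [0.4664, 0.0202, 0.0706]
eef_rot: [[0.001, 0.025, 1.0], [-0.001, 1.0, -0.025], [-1.0, -0.001, 0.001]]
ft_force: [-2.0, -4.2, 5.0]
grip_width: 0.0159
5.425 [0.46637305 0.02017472 0.07053141] [-2.22797101 -4.86295889  4.83838989] 0.015975931099669556
```

View pics/s5c.png

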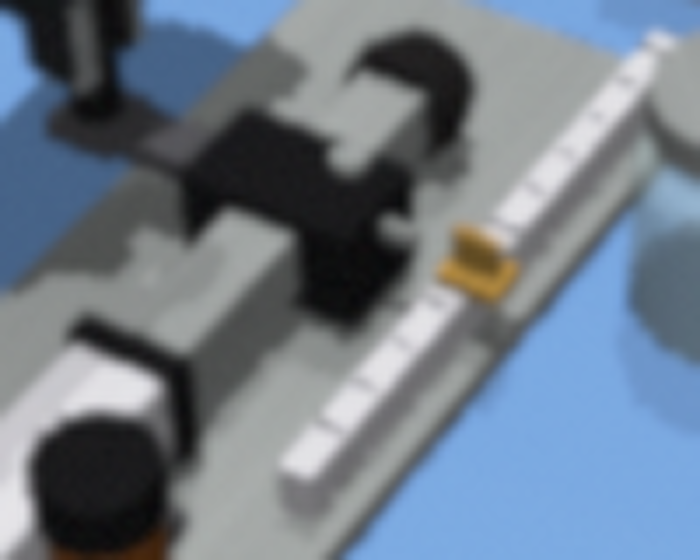

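View pics/d5c.png

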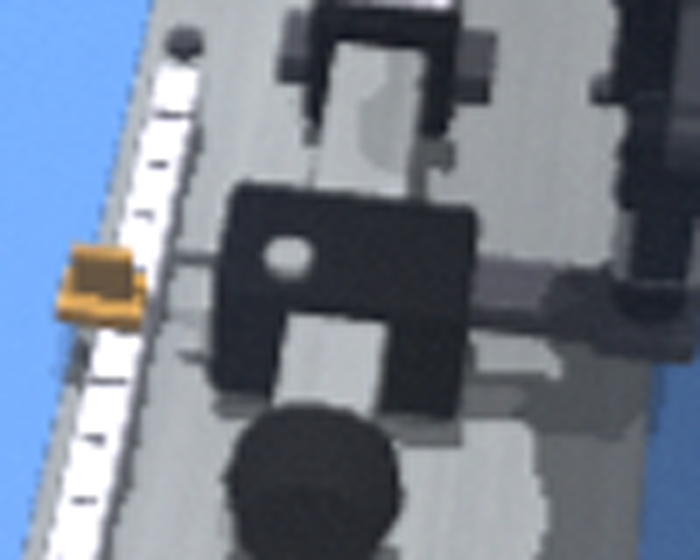

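The index blade shows up at (195,258) in the side crop and (395,228) in the scene crop, with the brass blade at (103,270) and (478,250). I'll zoom further to measure them relative to each other.

```bash
python3 - <<'E'
import cv2,numpy as np
a=cv2.imread('pics/s5.png')[228:253,285:325]; b=cv2.convertScaleAbs(cv2.imread('pics/d5.png')[245:275,308:348],alpha=1.8)
f=lambda x:cv2.resize(x,None,fx=18,fy=18,interpolation=cv2.INTER_NEAREST)
cv2.imwrite('pics/s5z.png',f(a));cv2.imwrite('pics/d5z.png',f(b))
E
```

```text
(no output)
```

View pics/s5z.png

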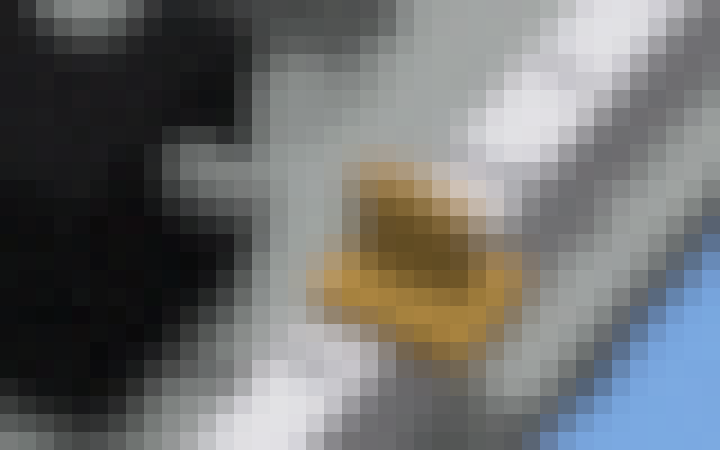

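View pics/d5z.png

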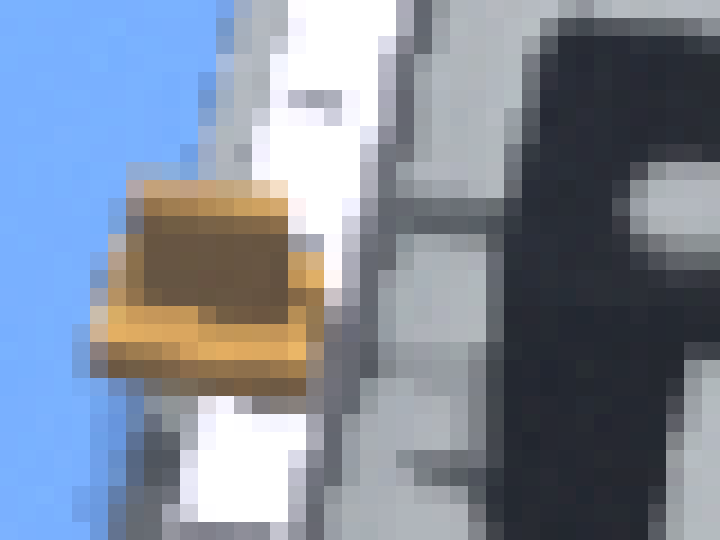

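```bash
cat >> h.py <<'E'
th=np.radians(-1.35); ex=np.array([np.cos(th),np.sin(th)]); ey=np.array([-np.sin(th),np.cos(th)])
st=lambda p:np.round([p[:2]@ex,p[:2]@ey],4)
E
python3 - <<'E'
from h import *
sc,si=load('s5'),load('d5')
A=lambda u,v:(285+u/18-.5,228+v/18-.5)
B=lambda u,v:(308+u/18-.5,245+v/18-.5)
print('side mark L,R',[st(onz(si,*B(*p),.052)) for p in [(150,224),(285,232)]])
for z in (.048,.051): print('side index',z,[st(onz(si,*B(*p),z)) for p in [(395,198),(495,200)]])
print('scene mark -y top edge',[st(onz(sc,*A(*p),.052)) for p in [(370,185),(470,235)]])
for z in (.048,.051): print('scene index mid',z,[st(onz(sc,*A(*p),z)) for p in [(175,155),(235,170),(265,180)]])
print('tcp',st(manip.sense()['ee_pos']))
E
```

```text
side mark L,R [array([0.6078, 0.0422]), array([0.5946, 0.0412])]
side index 0.048 [array([0.5852, 0.0309]), array([0.5754, 0.0296])]
side index 0.051 [array([0.5848, 0.0338]), array([0.575 , 0.0325])]
scene mark -y top edge [array([0.5944, 0.0377]), array([0.6091, 0.036 ])]
scene index mid 0.048 [array([0.5689, 0.0345]), array([0.5766, 0.0358]), array([0.5806, 0.036 ])]
scene index mid 0.051 [array([0.5707, 0.0318]), array([0.5784, 0.033 ]), array([0.5824, 0.0333])]
tcp [0.4658 0.0312]
```

Remaining travel by side view, scene view and arm is about 7 mm. I'll pull 6 mm and then compare the two blades for collinearity.

```bash
python3 -m handwheel '[0,0.003,0,0,0, 0,0.003,0,0,0, 0,0,0,0,0, 0,0,0,0,0]'
python3 - <<'E'
from h import *
snap('scene','s6'); snap('side','d6'); s=manip.sense(); print(s['t'],s['ee_pos'],st(s['ee_pos']),s['ft_force'],s['grip_width'])
a=cv2.imread('pics/s6.png')[220:253,285:325]; b=cv2.convertScaleAbs(cv2.imread('pics/d6.png')[245:275,308:348],alpha=1.8)
f=lambda x:cv2.resize(x,None,fx=18,fy=18,interpolation=cv2.INTER_NEAREST)
cv2.imwrite('pics/s6z.png',f(a));cv2.imwrite('pics/d6z.png',f(b))
E
```

```text
t: 5.92
ee_pos: [0.4665, 0.0261, 0.0705]
eef_rot: [[0.001, 0.025, 1.0], [-0.001, 1.0, -0.025], [-1.0, -0.001, 0.001]]
ft_force: [-1.6, -4.1, 6.1]
grip_width: 0.016
6.025 [0.46654429 0.02613637 0.07055562] [0.4658 0.0371] [-1.71652154 -4.2492354   5.44103179] 0.01615360078608843
```

View pics/s6z.png

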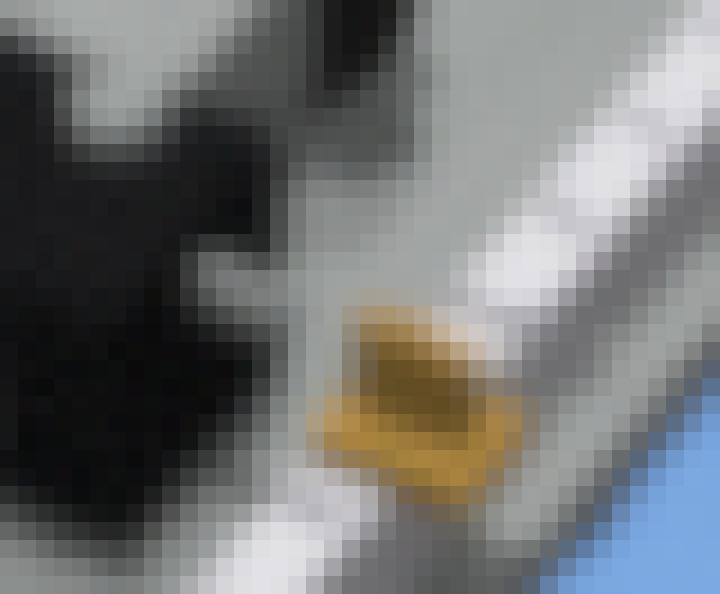

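View pics/d6z.png

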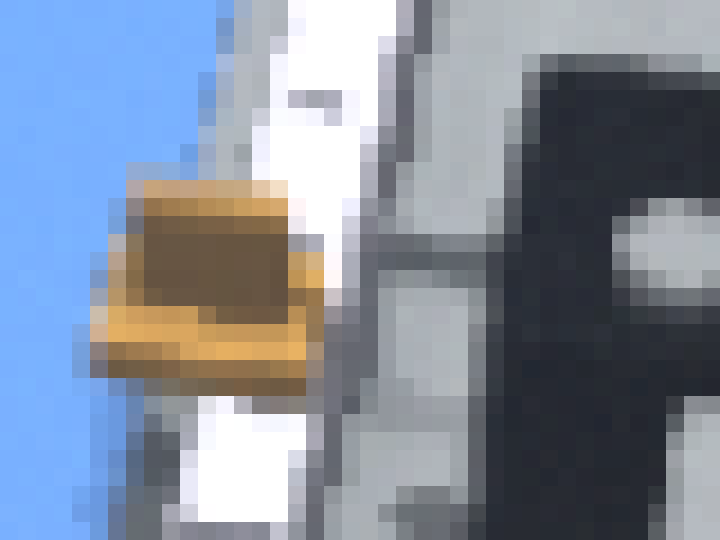

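```bash
python3 - <<'E'
from h import *
s=cv2.cvtColor(cv2.imread('pics/s6.png'),cv2.COLOR_BGR2GRAY).astype(int); d=cv2.cvtColor(cv2.imread('pics/d6.png'),cv2.COLOR_BGR2GRAY).astype(int)
print('scene cols 294..302 rows 230..240');print(s[230:241,294:303])
print('scene brass BGR col 305..313 rows 234..246 red');print(cv2.imread('pics/s6.png')[234:247,304:314,2])
print('side cols 327..337 rows 252..264');print(d[252:265,327:337])
print('side brass red rows 252..266 cols 314..325');print(cv2.imread('pics/d6.png')[252:267,314:326,2])
E
```

```text
scene cols 294..302 rows 230..240
[[ 26  28  23  21  19  31  66 106 127]
 [ 27  25  23  17  14  32  74 117 137]
 [ 25  23  20  18  18  33  76 118 137]
 [ 23  35  52  53  42  39  80 122 140]
 [ 26  56  95 104  88  75  97 133 149]
 [ 24  59 100 119 122 117 128 146 155]
 [ 24  49  81 105 117 125 130 143 155]
 [ 16  33  54  73  91 103 113 133 152]
 [ 15  18  29  44  58  73  94 132 155]
 [ 12  12  16  22  30  50  87 135 156]
 [ 13  12  13  12  20  46  95 139 157]]
scene brass BGR col 305..313 rows 234..246 red
[[152 156 160 162 161 163 172 194 216 224]
 [158 160 161 161 162 165 181 204 221 225]
 [162 164 166 166 166 168 175 193 209 216]
 [158 164 169 171 178 189 194 193 186 180]
 [146 143 151 159 174 192 205 207 197 174]
 [134 118 118 127 144 165 184 196 196 169]
 [134 109 100 103 111 127 143 159 162 141]
 [139 113  99  97  99 103 110 127 135 127]
 [161 134 112 104 100  97 103 127 153 147]
 [175 159 144 127 116 109 111 140 167 158]
 [167 169 164 157 151 141 138 156 164 146]
 [147 149 155 165 169 166 164 164 152 138]
 [166 146 135 141 149 162 168 155 138 142]]
side cols 327..337 rows 252..
[... 672 characters left out ...]
 69  61  86  98  87 134 149 150 148]
 [ 68  81  79  76  70  89  99  95 138 151 150 149]
 [ 67  99 110 108 108 110 109 110 126 135 146 149]
 [ 66  78  82  89  92 100 103 111 116 119 142 149]
 [ 65  61  60  63  64  67  68  72  73  77 132 149]
 [ 98  75  57  57  57  58  57  57  57  58  85  96]
 [101  77  57  57  57  58  57  58  58  56 105 118]
 [ 95  73  56  56  56  57  56  56  57  55 106 124]
 [101  81  62  58  58  57  56  56  57  55  75  85]
 [120 115 111 109 110  81  64  62  61  61 102  84]
 [126 124 122 120 121 113 110 110 109 109 119  81]
 [ 80  88  91 101 117 123 127 126 123 123 129  92]
 [ 60  63  65  70  76  80  81  80  79  85  91  81]
 [ 60  57  61  65  65  63  64  66  63  61  64  69]]
```

```bash
python3 - <<'E'
from h import *
sc,si=load('s6'),load('d6')
for p in [(316,256.0),(319,256.5),(322,256.8)]: print('side mark',st(onz(si,*p,.052))-[0,.002])
for z in (.048,.050,.052):
  print(z,'side index',[st(onz(si,*p,z))-[0,.002] for p in [(330,257.7),(333,257.95)]],'scene idx',[st(onz(sc,*p,z)) for p in [(296,234.8),(298,235.3)]])
# brass scene: top face centre rows (col309..311)
for p in [(308,237.7),(310,238.1),(311,238.3)]: print('scene mark',st(onz(sc,*p,.052)))
E
```

```text
side mark [0.6079 0.0379]
side mark [0.6024 0.0383]
side mark [0.5971 0.0381]
0.048 side index [array([0.5834, 0.0342]), array([0.5781, 0.0339])] scene idx [array([0.57, 0.04]), array([0.5747, 0.0407])]
0.05 side index [array([0.5831, 0.0361]), array([0.5778, 0.0359])] scene idx [array([0.5713, 0.0381]), array([0.5759, 0.0389])]
0.052 side index [array([0.5829, 0.0381]), array([0.5776, 0.0379])] scene idx [array([0.5725, 0.0363]), array([0.5771, 0.0371])]
scene mark [0.5997 0.041 ]
scene mark [0.6041 0.042 ]
scene mark [0.6063 0.0425]
```

```bash
python3 - <<'E'
from h import *
sc=load('s6')
a=cv2.imread('pics/s6.png').astype(int); print('R-B');print((a[...,2]-a[...,0])[233:247,303:316]); 
for p in [(307,238.2),(309,239.1),(311,239.8)]: print('front edge',st(onz(sc,*p,.052)))
for c in [(0,0)]:
  for x in (.596,.602,.608):
    for y in (.036,.040,.042):
      w=x*ex+y*ey; print(x,y,np.round(proj(sc,[*w,.052]),2),end=' ')
    print()
E
```

```text
R-B
[[ -2  -2  -2  -2  -3  -2  -3  -3  -2  -3  -2  -3  -2]
 [ -3  -3  -3  -3  -2  -3  -3  -3  -2  -3  -3  -3  -2]
 [ -2  -2   0  -1  -2  -1  -2  -2  -4  -3  -3  -3  -3]
 [ -1   5  15  15  10   5   0  -2  -4  -4  -4  -5  -4]
 [  2  20  46  55  46  31  13   3  -1  -3  -4  -4  -3]
 [  3  23  58  77  76  62  42  24   9   0  -3  -4  -3]
 [  2  18  47  70  76  76  68  52  26   5  -1  -3  -2]
 [  5  21  43  61  65  69  71  60  34  11   1  -2  -2]
 [ 21  41  55  61  61  64  63  56  38  25  14   3  -2]
 [ 58  79  80  70  65  62  63  60  64  70  52  19   1]
 [ 86 104 100  91  81  74  70  70  86  98  76  27   1]
 [ 80 102 107 103  99  95  89  87  99 100  66  19   0]
 [ 37  59  78  94 103 107 104 104 102  80  36   8   0]
 [  5  14  27  52  79  93 101 104  88  47  14   2   0]]
front edge [0.5987 0.0386]
front edge [0.6038 0.0383]
front edge [0.6087 0.0385]
0.596 0.036 [305.29 238.51] 0.596 0.04 [306.25 237.4 ] 0.596 0.042 [306.73 236.85] 
0.602 0.036 [307.71 239.44] 0.602 0.04 [308.67 238.33] 0.602 0.042 [309.14 237.77] 
0.608 0.036 [310.14 240.38] 0.608 0.04 [311.09 239.26] 0.608 0.042 [311.56 238.71]
```

Averaging the two opposed views removes the effect of the unknown blade height. It puts the index at about 0.0372 and the mark at about 0.0391, and the arm agrees, so 1.9 mm remains. I'll pull 2 mm more and recheck.

```bash
python3 -m handwheel '[0,0.002,0,0,0, 0,0,0,0,0, 0,0,0,0,0]'
cat > meas.py <<'E'
from h import *
import sys
t=sys.argv[1]; sc=snap('scene','s'+t); si=snap('side','d'+t); s=manip.sense(); print(s['t'],s['ee_pos'],st(s['ee_pos']),s['ft_force'],s['grip_width'])
a=cv2.cvtColor(cv2.imread(f'pics/s{t}.png'),cv2.COLOR_BGR2GRAY).astype(int); d=cv2.cvtColor(cv2.imread(f'pics/d{t}.png'),cv2.COLOR_BGR2GRAY).astype(int)
print('scene rows 229-240 cols 294..302');print(a[229:241,294:303]);print('side rows 254..264 cols 328..336');print(d[254:265,328:337])
E
python3 meas.py 7
```

```text
t: 6.4
ee_pos: [0.4666, 0.028, 0.0705]
eef_rot: [[0.001, 0.025, 1.0], [-0.001, 1.0, -0.025], [-1.0, -0.001, 0.001]]
ft_force: [-1.6, -5.7, 5.0]
grip_width: 0.0159
6.5 [0.46660606 0.02801193 0.07055951] [0.4658 0.039 ] [-1.90490771 -4.1639848   5.38456638] 0.01623394767970226
scene rows 229-240 cols 294..302
[[ 28  26  27  25  22  21  43  82 110]
 [ 26  25  25  20  18  20  56 102 129]
 [ 24  26  23  18  16  22  62 111 138]
 [ 26  23  26  25  23  22  63 115 138]
 [ 23  32  55  69  69  60  74 121 143]
 [ 22  45  89 114 120 110 106 132 150]
 [ 18  44  86 114 126 127 129 139 151]
 [ 13  30  64  88 100 108 118 129 147]
 [ 13  20  40  55  66  76  91 114 143]
 [  8  13  19  28  36  46  70 112 146]
 [ 12  12  11  16  15  29  67 121 152]
 [ 13  14  10  12  14  34  80 132 155]]
side rows 254..264 cols 328..336
[[ 98  58  85  98  99  98 100 103  61]
 [ 97  58  89 100  99  99 101 102  59]
 [ 83  57  90 101  98 100 101  88  47]
 [ 72  85 100 101 101 101 101  84  45]
 [ 63  75  89  92  91 100 102  66  31]
 [ 58  58  61  61  59  63  70  46  26]
 [ 57  54  53  52  52  53  54  37  24]
 [ 59  81  90  82  80  80  61  35  26]
 [ 58  88  97  95  97  98  79  43  24]
 [ 57  87  97  98 100 100  66  32  26]
 [ 58  87  96  99 101 102  60  29  25]]
```

```bash
python3 - <<'E'
from h import *
sc,si=load('s7'),load('d7')
for z in (.048,.050,.0505,.051):
  print(z,'side',[st(onz(si,*p,z))[1]-.002 for p in [(331,258.5),(333,258.7)]],'scene',[st(onz(sc,*p,z))[1] for p in [(296,234.3),(298,234.7)]])
E
```

```text
0.048 side [np.float64(0.0358), np.float64(0.0358)] scene [np.float64(0.0413), np.float64(0.0423)]
0.05 side [np.float64(0.0378), np.float64(0.0377)] scene [np.float64(0.0395), np.float64(0.0405)]
0.0505 side [np.float64(0.0383), np.float64(0.0382)] scene [np.float64(0.039), np.float64(0.0401)]
0.051 side [np.float64(0.0388), np.float64(0.0387)] scene [np.float64(0.0386), np.float64(0.0396)]
```

Index against mark is now 0.0380 / 0.0381 in the side view and 0.0398 / 0.0402 in the scene view, so they are aligned within about 0.5 mm. Next I'll slide the lever along the stand's +x.

```bash
python3 -m handwheel '[0,0,0.003,0,0, 0,0,0.005,0,0, 0,0,0.005,0,0, 0,0,0.005,0,0, 0,0,0.005,0,0, 0,0,0.005,0,0, 0,0,0.004,0,0, 0,0,0.003,0,0, 0,0,0,0,0, 0,0,0,0,0]'
python3 meas.py 8
python3 - <<'E'
import cv2
b=cv2.convertScaleAbs(cv2.imread('pics/d8.png')[220:300,305:405],alpha=1.8);cv2.imwrite('pics/d8c.png',cv2.resize(b,None,fx=7,fy=7,interpolation=cv2.INTER_CUBIC))
E
```

```text
t: 7.75
ee_pos: [0.4977, 0.0272, 0.0705]
eef_rot: [[-0.01, 0.025, 1.0], [-0.001, 1.0, -0.025], [-1.0, -0.002, -0.01]]
ft_force: [-27.4, -5.3, 21.8]
grip_width: 0.0156
7.85 [0.49764709 0.02717777 0.07051487] [0.4969 0.0389] [-27.15482536  -4.73865042  22.13773284] 0.015811458342753215
scene rows 229-240 cols 294..302
[[ 27  27  28  24  22  22  44  82 111]
 [ 27  28  25  20  19  19  54 102 130]
 [ 26  24  23  19  16  23  61 112 137]
 [ 21  23  27  31  30  29  63 114 139]
 [ 23  32  56  72  73  62  75 122 143]
 [ 22  47  88 116 122 111 105 133 151]
 [ 19  48  88 116 127 128 129 140 152]
 [ 22  41  69  90 100 109 118 128 147]
 [ 23  35  49  57  67  77  92 116 145]
 [ 21  26  27  29  36  46  70 113 146]
 [ 17  18  18  13  19  27  66 122 152]
 [ 17  12  15  10  15  34  79 132 156]]
side rows 254..264 cols 328..336
[[ 97  58  84  98  99 100 101 103  61]
 [ 97  58  91 100  99 100 101 103  58]
 [ 84  58  90  99  98 100 101  88  48]
 [ 71  85 100 100 100 102 101  84  44]
 [ 62  75  88  92  91  99 100  66  32]
 [ 56  57  58  59  59  62  70  45  27]
 [ 57  54  52  52  52  52  54  36  24]
 [ 58  82  89  82  79  81  62  34  25]
 [ 59  89  98  96  97  98  79  41  25]
 [ 58  88  97  99 101 100  66  33  24]
 [ 58  86  97  98 100 101  60  26  25]]
```

View pics/d8c.png

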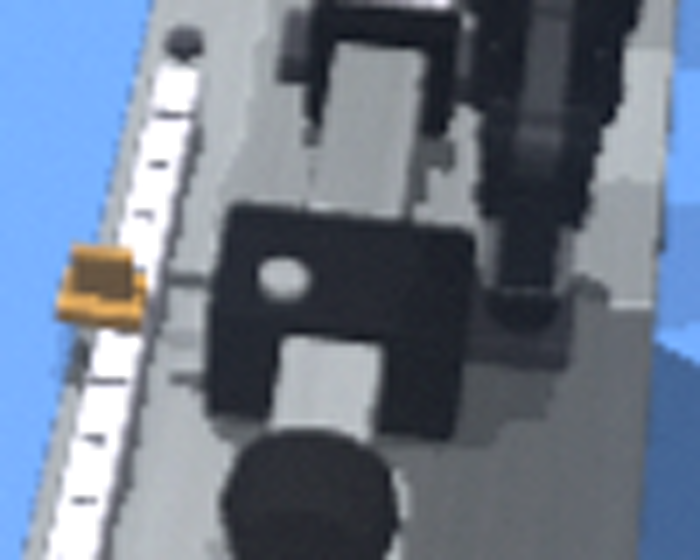

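```bash
python3 - <<'E'
import cv2
from h import *
F=lambda u,v:(305+(u+.5)/7-.5,220+(v+.5)/7-.5)
b=cv2.convertScaleAbs(cv2.imread('pics/d7.png')[220:300,305:405],alpha=2.5,beta=20);c=cv2.convertScaleAbs(cv2.imread('pics/d8.png')[220:300,305:405],alpha=2.5,beta=20)
b=b[20:60,50:];c=c[20:60,50:]
cv2.imwrite('pics/d78.png',cv2.resize(np.vstack([b,c]),None,fx=7,fy=7,interpolation=cv2.INTER_CUBIC))
d=snap('wrist','w8')
E
```

```text
(no output)
```

View pics/d78.png

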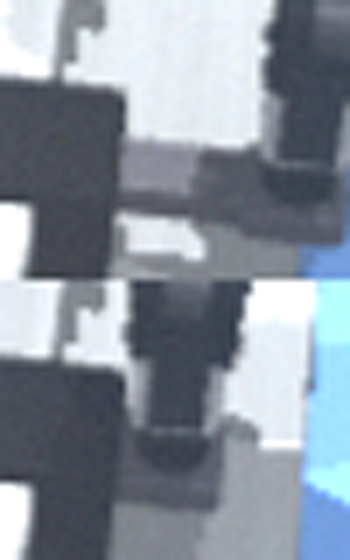

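View pics/w8.png

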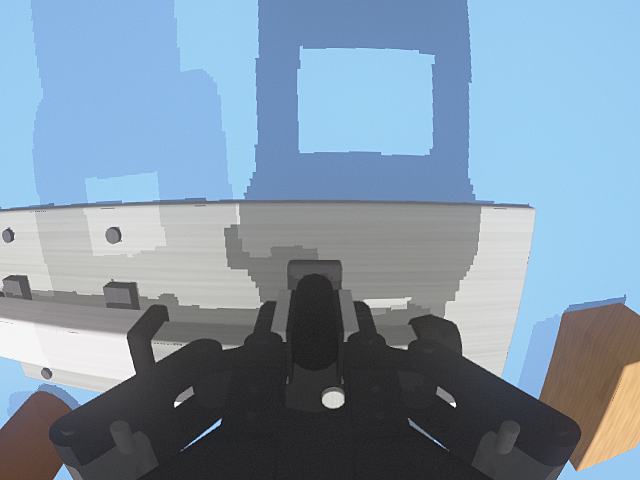

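```bash
python3 - <<'E'
from h import *
si=load('d8')
G=lambda u,v:(355+(u+.5)/7-.5,240+(v+.5)/7-.5)
print('post before/after',st(onz(si,*G(303,185),.051)),st(onz(si,*G(173,182),.051)))
print('slab edge',st(onz(si,*G(343,225),.045)),st(onz(si,*G(217,222),.045)))
print('collar -x edge top',st(onz(si,*G(124,100),.058)), '+x edge',st(onz(si,*(305+(228+.5)/7-.5,220+(208+.5)/7-.5),.058)))
E
```

```text
post before/after [0.4642 0.0403] [0.496  0.0444]
slab edge [0.4535 0.0466] [0.4842 0.0506]
collar -x edge top [0.5103 0.0247] +x edge [0.5726 0.0232]
```

```bash
python3 - <<'E'
from h import *
si=load('d8');s0=load('side0')
F=lambda u,v:(305+(u+.5)/7-.5,220+(v+.5)/7-.5)
for n,l,r,v,z in [('leg outer',279,383,370,.048),('leg inner',325,418,110,.048),('collar top',225,475,230,.058),('collar front',208,462,400,.058),('knob',222,400,505,.045)]:
    a,b=onz(si,*F(l,v),z),onz(si,*F(r,v),z); print(n,st(a),st(b),'mid',(st(a)+st(b))/2)
for n,l,r,v,z in [('sleeve far',276,334,42,.056),('sleeve near',262,318,160,.056),('knob0',228,299,315,.045),('collar0',230,329,200,.058),('post0 top',398,426,170,.106),('post0 foot',389,419,238,.053)]:
    a,b=onz(s0,*D(l,v),z),onz(s0,*D(r,v),z); print(n,st(a),st(b),'mid',(st(a)+st(b))/2)
E
```

```text
leg outer [0.5539 0.0675] [0.5287 0.0634] mid [0.5413  0.06545]
leg inner [ 0.5534 -0.0279] [ 0.5291 -0.0319] mid [ 0.54125 -0.0299 ]
collar top [0.5723 0.0312] [0.5103 0.0211] mid [0.5413  0.02615]
collar front [0.5686 0.0893] [0.5086 0.0796] mid [0.5386  0.08445]
knob [0.5621 0.1104] [0.5204 0.1036] mid [0.54125 0.107  ]
sleeve far [ 0.5607 -0.1935] [ 0.5211 -0.1999] mid [ 0.5409 -0.1967]
sleeve near [ 0.5563 -0.0677] [ 0.5214 -0.0733] mid [ 0.53885 -0.0705 ]
knob0 [0.5613 0.0592] [0.5208 0.0526] mid [0.54105 0.0559 ]
collar0 [ 0.5713 -0.0249] [ 0.5115 -0.0346] mid [ 0.5414  -0.02975]
post0 top [ 0.4734 -0.0134] [ 0.4575 -0.016 ] mid [ 0.46545 -0.0147 ]
post0 foot [ 0.4732 -0.0119] [ 0.4554 -0.0148] mid [ 0.4643  -0.01335]
```

Side-view geometry puts the leg centre line at x≈0.5412 and the post now at 0.496. That is a 45 mm gap, the closed value, and with the 27 N reaction it means the lever is on its stop. I'll ease the push to a modest preload and re-measure.

```bash
python3 -m handwheel '[0,0,-0.002,0,0, 0,0,0,0,0, 0,0,0,0,0, 0,0,0,0,0, 0,0,0,0,0]'
python3 meas.py 9
python3 - <<'E'
from h import *
c=cv2.convertScaleAbs(cv2.imread('pics/d9.png')[220:300,305:405],alpha=1.8)
cv2.imwrite('pics/d9c.png',cv2.resize(c,None,fx=7,fy=7,interpolation=cv2.INTER_CUBIC))
a=cv2.imread('pics/d8.png').astype(int);b=cv2.imread('pics/d9.png').astype(int);print('lever region diff',abs(a-b)[258:275,375:390].max())
E
```

```text
t: 8.52
ee_pos: [0.4975, 0.0272, 0.0706]
eef_rot: [[-0.005, 0.025, 1.0], [-0.001, 1.0, -0.025], [-1.0, -0.002, -0.005]]
ft_force: [-15.4, -5.6, 14.3]
grip_width: 0.0162
8.625 [0.49750184 0.02716721 0.07053851] [0.4967 0.0389] [-15.20276575  -6.02632788  13.49554911] 0.015745900668216052
scene rows 229-240 cols 294..302
[[ 29  24  27  25  24  22  45  82 110]
 [ 26  25  26  23  17  21  55 102 129]
 [ 25  25  23  19  16  20  61 112 137]
 [ 24  23  26  28  25  28  63 115 139]
 [ 23  32  55  73  72  62  75 122 144]
 [ 21  46  90 115 121 112 106 133 151]
 [ 19  47  88 114 127 128 130 140 152]
 [ 20  40  70  89 101 110 116 128 147]
 [ 21  36  45  59  67  77  92 115 144]
 [ 22  27  29  28  36  46  70 114 146]
 [ 20  17  13  15  18  26  68 122 152]
 [ 15  13  13  10  19  34  80 132 155]]
side rows 254..264 cols 328..336
[[ 97  58  84  98  99  99 100 102  61]
 [ 97  58  90 100 100 100 101 102  58]
 [ 82  57  90 100  99 100 101  89  47]
 [ 72  84 100 100 101 101 101  84  43]
 [ 62  75  89  92  91  99 102  66  32]
 [ 56  57  59  61  60  63  70  46  25]
 [ 56  53  51  51  53  52  55  36  23]
 [ 57  82  90  82  80  80  61  34  25]
 [ 59  88  97  96  96  99  79  42  26]
 [ 59  87  98  98  99 101  65  32  25]
 [ 57  87  97  99 100  99  60  27  24]]
lever region diff 7
```

View pics/d9c.png

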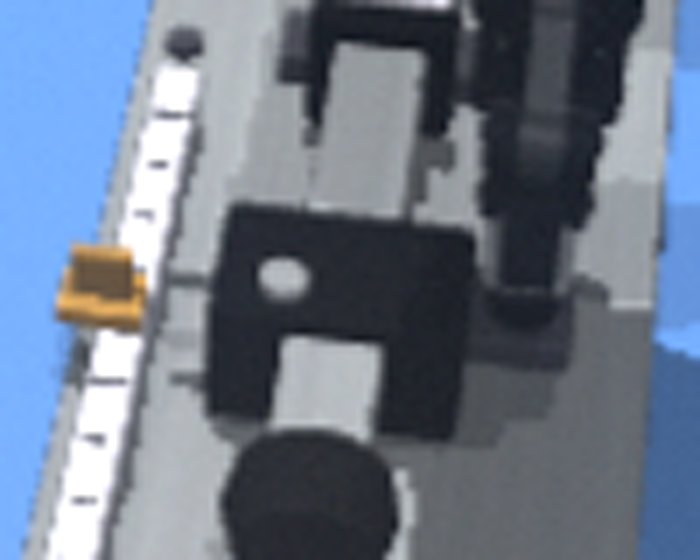

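View pics/s9.png

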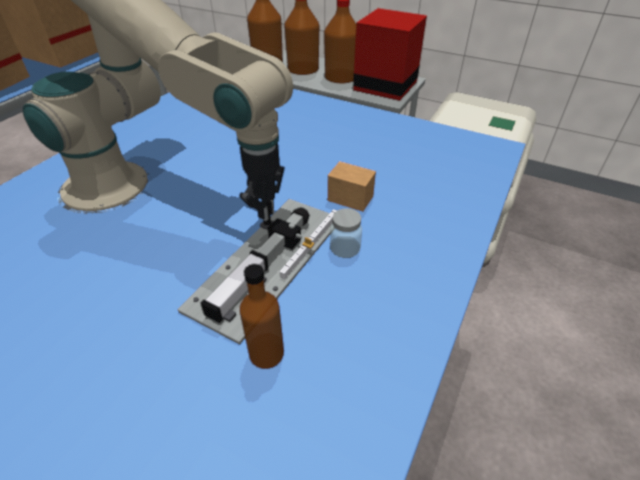

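The push eased to 15 N with the TCP and lever image unchanged, so this is a hard stop. The index blade pixels match those taken at the mark, and the bottle, jar and carton are where they were. I'm handing it in.

```bash
python3 -c "
from bench import manip
print(manip.sign_off()); s=manip.sense(); print(s['t'],s['ee_pos'],s['grip_width'],s['ft_force'])"
```

```text
the job is handed in; nothing more can be done
None
the job is handed in; nothing more can be done
```

I pulled the leg out to the mark (about 56 mm by the gripper's travel), slid the cam lever home with the same handle, and handed in still gripping it. The handle is held at an 80 N grip setting, and the robot clock was at about 8.6 s. No verdict was reported.

- **Leg at the mark:** when I measured at the mark, the index blade was within about 0.5 mm of the pointer in both camera views. Its pixels did not change while the lever was being closed. The height of the blade's top edge was not given, so I took about 50 mm, the height at which the two views agree.
- **Lever shut:** the post stands about 45 mm from the leg's centre line, which is the closed value. Easing the push by 2 mm dropped the force from 27 N to 15 N without moving the gripper, so the lever is against a hard stop.
- **One disagreement:** the lever travelled about 31 mm instead of 35 mm. The camera put the open post at about 77 mm from the centre line instead of 80 mm, so the lever either started slightly closed or I measured that end a few millimetres off.
- **Other objects:** the bottle, jar and carton look unmoved in the last scene view.

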